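Hang the weight pail on the spring balance

ROBOT

A 7-joint arm with a two-finger parallel gripper is mounted at the origin on a cart in front of the work surface, level with it; the furniture and walls round the work are solid. World frame = base frame: x ahead of the robot, y to its left, z up, the work surface at z = 0. Lengths are in m, angles in rad, forces in N, time in s.
With the tool pointing down it reaches from about 0.425 to 0.925 m from the base axis. Payload 6.8 kg.
Tool frame: the origin (TCP) lies at the very end of the fingers, on their centre line; the grasp point (between the pads) lies 19 mm behind it; x points along the fingers, y is the direction in which the jaws open and shut, and the axes are right-handed (so a half turn about x gives the same grasp; the last joint's range is limited). The gripper opens to 85 mm and grips with 20 to 120 N. Pads are 22 mm wide; open, the fingers measure 114 mm over their backs; the gripper's body (76 mm by 85 mm) begins 54 mm behind the grasp point. The pads swing forward as they close: fully open they stand 13 mm farther back than shut.
Start: joints at [-0.108, 0.477, 0.022, 1.555, -0.011, 1.109, -0.083], TCP at [0.675, 0, 0.231] pointing down, gripper open.
Joint ranges: [-2.96, 2.96], [-0.34, 2.1], [-1.41, 1.46], [0.24, 2.44], [-1.37, 4.51], [0.17, 1.92], [-2.96, 2.96]. Speed limits (rad/s): [2.39, 2.39, 3.14, 3.14, 3.14, 3.14, 3.14].

INTERFACE

Orientations are given as a rotation vector (axis times angle).
In Python, from bench import get_obs, grab_frame, camera_info, hand_in gives the robot as it stands.
- The arm moves only by the tool apply_moves, never from a script. Its argument "series" is text: rows parted by semicolons, each of 7 numbers parted by spaces: the turn, a rotation vector about the tool's x, y, z in rad, then the shift along the tool's x, y, z in m, then the opening, from 0 (shut) to 1 (fully open). In form: wx wy wz tx ty tz hand; .... A call has 1 to 12 rows; each row is the pose to reach, as a shift and turn from the pose commanded when the call began, along the tool's axes at that moment; what a row does not reach only later rows make up. A row lasts 1/8 s, in which the tool goes at most 62.5 mm and 10.7 degrees, less where a joint would pass 70% of its speed; a pose out of reach is approached as far as the arm can. A call with a gripper value outside its range is refused whole. The fingers move at their own pace and stop on an object; "force" is the grip in N (left out, the last holds). Time passes only in rows, so rows that repeat a pose let the fingers close. It gives the time, the measured TCP pose, the force and the opening at its end, in the units of the state.
- get_obs(): the state, without advancing time (a new reading comes with each control period).
- grab_frame(name): name is "scene" or "side" or "wrist"; returns the picture (480x640x3 uint8, blue, green, red); there is no depth.
- camera_info(name): a dict with "fov_y" (degrees; the focal length in pixels is half the picture's height over the tangent of half this angle, whatever the lens; pixels are square), "cx", "cy" (the principal point, pixels), "rvec" (rotation vector, rad) and "tvec" (3), from world to camera coordinates, as OpenCV has them. Camera axes: x right, y down, z forward; pixel columns grow to the right and rows downward; lengths in m; the calibration is good to about 2 mm. A picture is of the moment at which its call begins: read the wrist's pose just before it. camera_info takes no time and is no camera call; for the wrist camera it gives the pose at the moment of the call.
- hand_in(): hands the job in, once; it reports no verdict.
The state is a dict: "clock": time; "joints": joint angles; "qvel": joint speeds; "tau": joint torques, N m; "tcp_pos": TCP position; "orientation": TCP orientation; "contact_force": force on the tool from outside, world axes, zero at the start; "moment": the same for the moment, N m; "grip_width": finger opening in m.
Only numpy, scipy, OpenCV 4.12 (cv2) and the standard library are available. Lean on these libraries where they do the work, as an engineer would, in place of code of your own. Each camera call takes 0.05 s, during which the arm holds its last target.

TASK

Swing the pail's flat-lying bail upright while the pail stands on the bench, then carry the pail by the bail and hook it onto the fork of the spring balance from the front. Still holding it, feel for the fork and press the bail gently down past both sprung keepers until they have shut above it and it rests on the seat, never loading the balance above 18 N. Only then let go, so that the pail hangs still, and leave the other things alone.

Things in the scene. Friction and masses are not known exactly. Their poses are not given: they have to be found in the camera images.
- pail: round aluminium pail, 58 high, 92 across the top, 0.28 to 0.46 kg, brass weights fixed inside. Origin at the centre of its underside, z up. Its bail hinges on two rim lugs (at y = +56 and -56 mm) about the pail's y axis, 50 mm above the underside; flat, it reaches out level towards the pail's -x side
- bail (a joint): angle of the bail: 0 = lying flat towards the pail's -x side (as it starts), 1.57 = upright; loose hinge, a bail let go falls back
- bail_bar (a point): centre of the bail's straight cross bar, 115 mm from the hinge axis; y along the bar. Bar 8 mm round steel, 112 long, with a black sleeve 12 thick, 36 long, that turns freely round its middle. Flat, it is 50 mm above the bench, 60 mm free of the pail. Held at 271 mm above the bench it clears the hook's tips while the pail's rim passes below the prongs, at any fork height
- stand: heavy fixed spring-balance stand. Origin on the bench straight below the hook's seat; x points from the hook back to the post (220 high, 94 mm behind the seat, grey foot 12 thick). The hook is a fork of two equal prongs pointing to -x, 7 thick, at y = +34 and -34 mm, open between them (cross beam at x = 85 mm); the bail's bar lies along y across both, sleeve between them
- seat_low (a point): point of the stand 187 mm above the bench, x and y of the seat: centre of a seated bar if the fork is clamped at its lowest. The fork is clamped 0 to 46 mm higher than this, not reported: feel or look for it. Each prong: throat x = -9 to +12 mm, upturned tip x = -16 to -8 mm with its top 27 mm above the seated bar's centre, underside 15 mm below it. The fork yields 1 mm per 10 N
- keeper_l (a joint): brass sprung gate over the throat of the prong at y = +34, hinged at the throat's back: 0 = shut and level, up to 1.45 rad pushed down, springs shut by itself. A bar coming down touches it 27 mm above its seat and slips past it about 3 to 8 mm above the seat. Pushing both gates aside takes about 4 to 10 N in all, the pail's weight included; the weight alone is not enough
- keeper_r (a joint): the same keeper on the prong at -y
- oil_bottle: bystander: amber dropper bottle, 34 across, 86 high; origin at the centre of its underside
- ring_gauge: bystander: steel ring, 46 across, 16 high; origin at the centre of its underside
- v_block: bystander: steel vee block 40x50x32; origin at the centre of its underside
Not all that is in view belongs to the job. Of the things that look like the pail, the smaller one is meant.

How it is judged:
On the way, in this order (a step that is already met when the one before it is completed fails the run):
1. the bail is upright while the pail stands on the bench (value of joint bail between 1.3 and 1.84 rad and height (world z) of pail below 0.01 m and angle between pail's own z axis and vertical below 0.15 rad), for 0.1 s.
2. the held bail presses both keepers down (value of joint each of keeper_l, keeper_r above 0.55 rad and contact force between the fingers and pail above 0.5 N and contact force between pail and stand above 1 N), for 0.04 s.
3. the bail, still held, rests on the seat with both keepers shut above it (value of joint each of keeper_l, keeper_r below 0.12 rad and contact force between the fingers and pail above 0.5 N and contact force between pail and stand above 1.5 N), for 0.1 s.
At the end, for the whole second after the job is handed in: the pail hangs from the fork by its bail, bar in both throats (within 12 mm in x and 20 mm in y of the seat) under both keepers, which are shut (under 0.12 rad); pail clear of the bench, upright within 0.2 rad and almost still (under 0.06 m/s) (value of joint each of keeper_l, keeper_r below 0.12 rad and contact force between pail and stand above 1.2 N and height (world z) of pail above 0.01 m and x of bail_bar in the frame of stand between -0.012 and 0.012 m and y of bail_bar in the frame of stand between -0.02 and 0.02 m and angle between pail's own z axis and vertical below 0.2 rad and linear speed of pail below 0.06 m/s and angular speed of pail below 0.8 rad/s); the robot touches nothing.
It fails at once if the balance is loaded with more than 20 N (contact force between anything else and stand above 20 N).
It fails at once if the pail tips more than 0.6 rad (angle between pail's own z axis and vertical above 0.6 rad).
It fails at once if a bystander is moved more than 30 mm (distance of any of oil_bottle, ring_gauge, v_block from where it was at the start of the episode above 0.03 m).
It also fails if it takes over 64 s, if anything falls off the work surface, if the arm or the gripper's body presses on something with over 40 N, if the wrist force passes 120 N, or if a joint passes its speed limit or range.

## Working session

There is one attempt and no reset: what is moved stays moved. The work goes in short steps, Python scripts to look and compute and a tool call to move; the robot and the scene stay as the last step left them, time stands still between calls to the robot, and variables do not carry over. Pictures are saved under pics/ and viewed, and the job is handed in when it is done.

Besides the shell and the picture viewer there is one more tool, called in YAML: its name, and indented under it one key for each argument. apply_moves: Moves the arm, as the interface text tells. Its arguments: {"type":"object","properties":{"series":{"type":"string"},"force":{"type":"number"}},"required":["series"]}

```bash
ls; mkdir -p pics; python3 - <<'E'
from bench import *
import cv2
for n in ("scene","side","wrist"):
    print(n,camera_info(n)); cv2.imwrite(f"pics/{n}0.png",grab_frame(n))
o=get_obs(); print(o)
E
```

```text
pics
scene {'fov_y': 53.71101671769125, 'cx': 317.3353062702496, 'cy': 235.86776022312165, 'rvec': array([ 1.75349929, -1.14217985,  0.69012234]), 'tvec': array([-0.3849172 ,  0.28639879,  0.7106245 ])}
side {'fov_y': 52.873293874324176, 'cx': 321.11343836074894, 'cy': 241.57905582508369, 'rvec': array([ 0.36775419, -2.60979295,  1.48713761]), 'tvec': array([0.43215641, 0.28805406, 0.69603376])}
wrist {'fov_y': 71.474979906601, 'cx': 320.24657758564695, 'cy': 240.71987992890735, 'rvec': array([-2.80867507e+00, -9.52967872e-04,  3.05835135e-03]), 'tvec': array([-0.6731262 , -0.04254143,  0.3824352 ])}
{'clock': 0.15, 'joints': array([-0.10808578,  0.47761642,  0.0223399 ,  1.55620321, -0.0115234 ,
        1.10931314, -0.08312864]), 'qvel': array([ 0.00045867, -0.00292481,  0.00149984, -0.00539948,  0.00097811,
        0.00010687, -0.00037843]), 'tau': array([ 1.55385478e-03, -5.96924365e+01,  1.60940632e+00, -2.81490952e+01,
        1.26662746e-02,  6.56643446e-03,  5.58682734e-05]), 'tcp_pos': array([ 6.74545514e-01, -4.26997562e-06,  2.30553695e-01]), 'orientation': array([ 1.20849876,  1.21016928, -1.21029523]), 'contact_force': array([-0.12076625, -0.38163441, -0.59260139]), 'moment': array([ 0.01568216,  0.00205308, -0.03326698]), 'grip_width': 0.08572128997216867}
```

View pics/scene0.png

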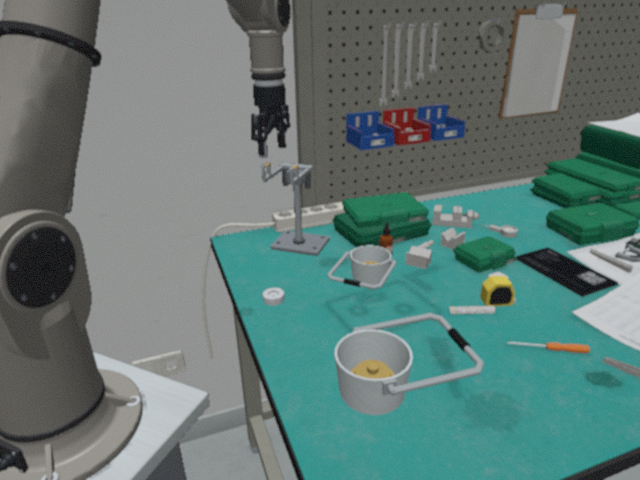

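View pics/side0.png

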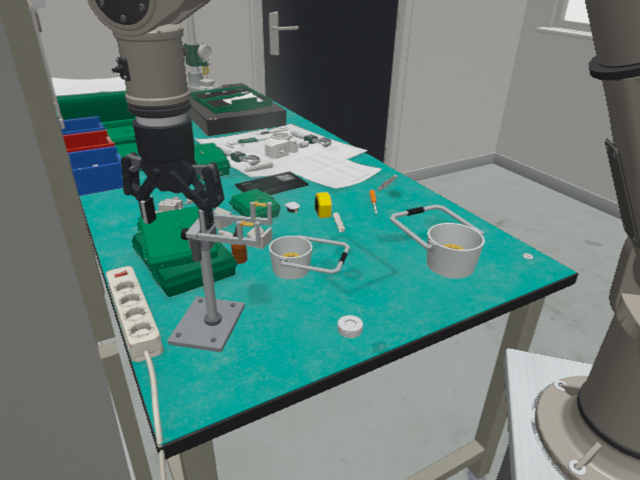

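View pics/wrist0.png

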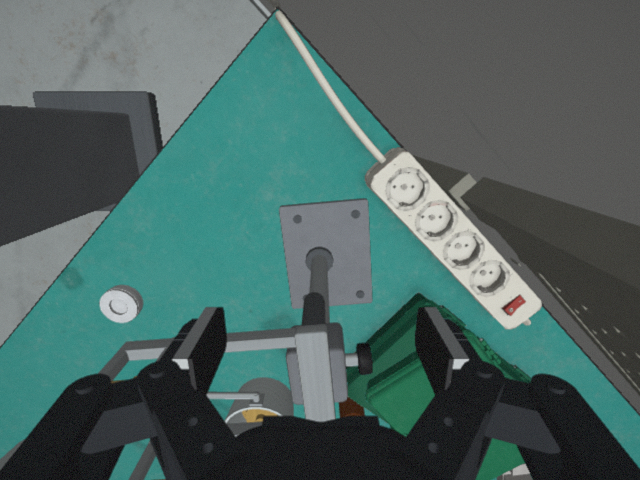

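```bash
cat > h.py <<'E'
import numpy as np, cv2
from scipy.spatial.transform import Rotation as R
def KRt(ci):
    f=240/np.tan(np.radians(ci['fov_y'])/2)
    return np.array([[f,0,ci['cx']],[0,f,ci['cy']],[0,0,1]]),cv2.Rodrigues(np.array(ci['rvec']))[0],np.array(ci['tvec'])
def ray(ci,p):
    K,Rm,t=KRt(ci); d=Rm.T@np.linalg.solve(K,[p[0],p[1],1.]); return -Rm.T@t,d/np.linalg.norm(d)
def onz(ci,p,z):
    o,d=ray(ci,p); return o+d*(z-o[2])/d[2]
def tri(*obs):
    A=np.zeros((3,3));b=np.zeros(3);L=[]
    for ci,p in obs:
        o,d=ray(ci,p);M=np.eye(3)-np.outer(d,d);A+=M;b+=M@o;L.append((o,M))
    x=np.linalg.solve(A,b); return x,[round(1000*np.linalg.norm(M@(x-o)),1) for o,M in L]
def proj(ci,X):
    K,Rm,t=KRt(ci);c=K@(Rm@np.asarray(X,float)+t);return c[:2]/c[2]
def crop(src,out,x0,y0,x1,y1):
    im=cv2.imread(src)[y0:y1,x0:x1] if isinstance(src,str) else src[y0:y1,x0:x1]
    s=min(800/(x1-x0),600/(y1-y0)); cv2.imwrite(out,cv2.resize(im,None,fx=s,fy=s,interpolation=cv2.INTER_CUBIC)); print(out,s)
E
python3 -c "
from h import *
crop('pics/scene0.png','pics/s1.png',230,130,430,280)
crop('pics/side0.png','pics/d1.png',170,180,370,330)"
```

```text
pics/s1.png 4.0
pics/d1.png 4.0
```

View pics/s1.png

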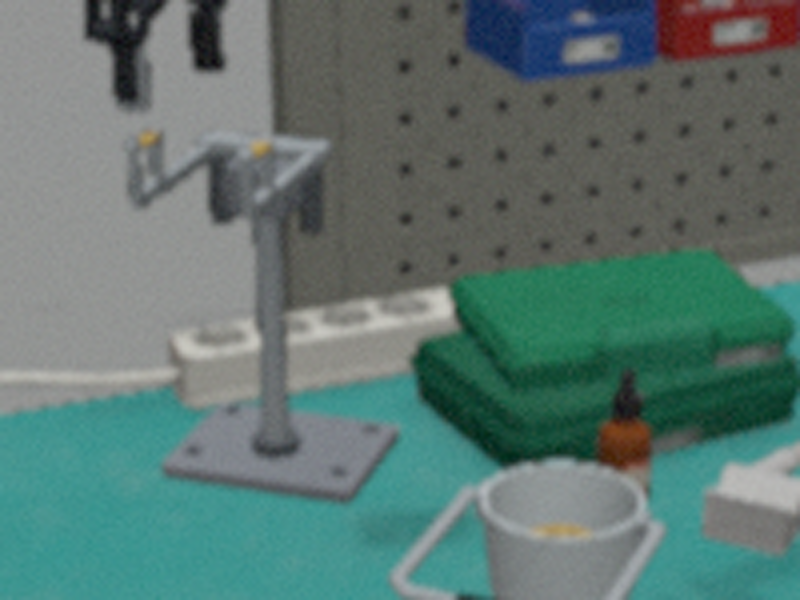

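View pics/d1.png

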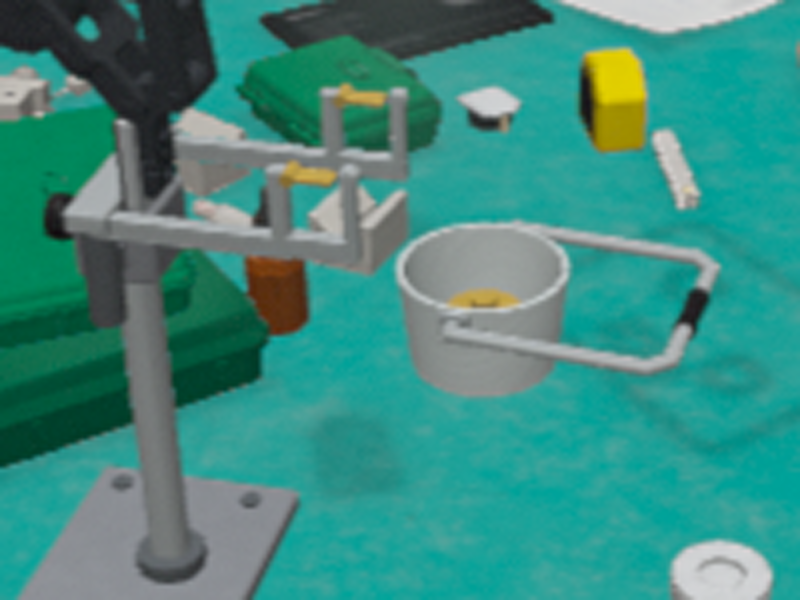

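```bash
cat > t.py <<'E'
from h import *
from bench import camera_info
S=camera_info('scene');D=camera_info('side')
print('cams',ray(S,(320,240)),ray(D,(320,240)))
def s(x,y): return (S,(230+x/4,130+y/4))
def d(x,y): return (D,(170+x/4,180+y/4))
print('post base',tri(s(276,443),d(171,562)))
print('foot z=12',[onz(*s(x,y),.012).round(4) for x,y in((165,468),(352,495),(398,432),(228,407))])
print('foot side',[onz(*d(x,y),.012).round(4) for x,y in((110,470),(298,492))])
print('post base',onz(*s(276,443),.012),onz(*d(171,562),.012))
print('sleeve',tri((S,(351.5,282.5)),d(692,312)))
print('post top?')
E
python3 t.py
python3 -c "
from h import *
crop('pics/scene0.png','pics/s2.png',320,230,420,305)
crop('pics/scene0.png','pics/s3.png',255,150,335,210)
crop('pics/side0.png','pics/d3.png',180,195,280,270)"
```

```text
cams (array([-0.30295135, -0.57539123,  0.55885428]), array([ 0.81337133,  0.37681311, -0.44321435])) (array([0.308464  , 0.55208563, 0.59518797]), array([ 0.22106221, -0.8317758 , -0.50919595]))
post base (array([ 0.67322239, -0.06241279,  0.0124193 ]), [np.float64(1.1), np.float64(1.1)])
foot z=12 [array([ 0.6174, -0.0122,  0.012 ]), array([ 0.6293, -0.1373,  0.012 ]), array([ 0.7208, -0.1287,  0.012 ]), array([ 0.7128, -0.0069,  0.012 ])]
foot side [array([ 0.7318, -0.1159,  0.012 ]), array([ 0.6372, -0.1264,  0.012 ])]
post base [ 0.67601605 -0.06165117  0.012     ] [ 0.67235858 -0.06165452  0.012     ]
sleeve (array([ 0.47932403, -0.2824594 ,  0.04888958]), [np.float64(0.6), np.float64(0.6)])
post top?
pics/s2.png 8.0
pics/s3.png 10.0
pics/d3.png 8.0
```

View pics/s2.png

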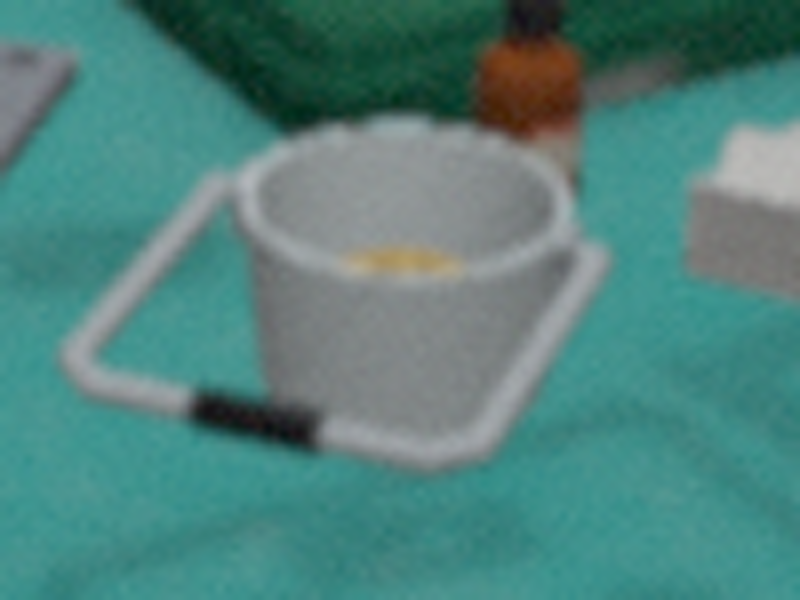

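View pics/s3.png

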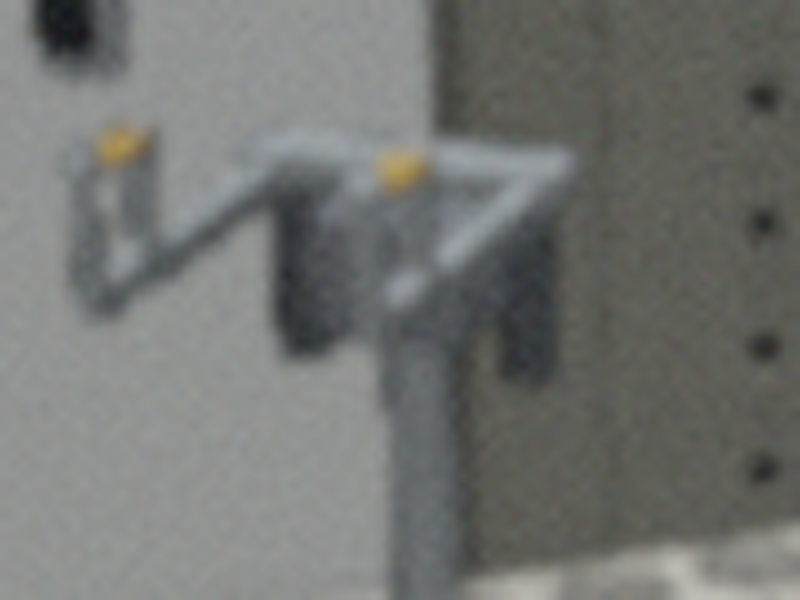

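View pics/d3.png

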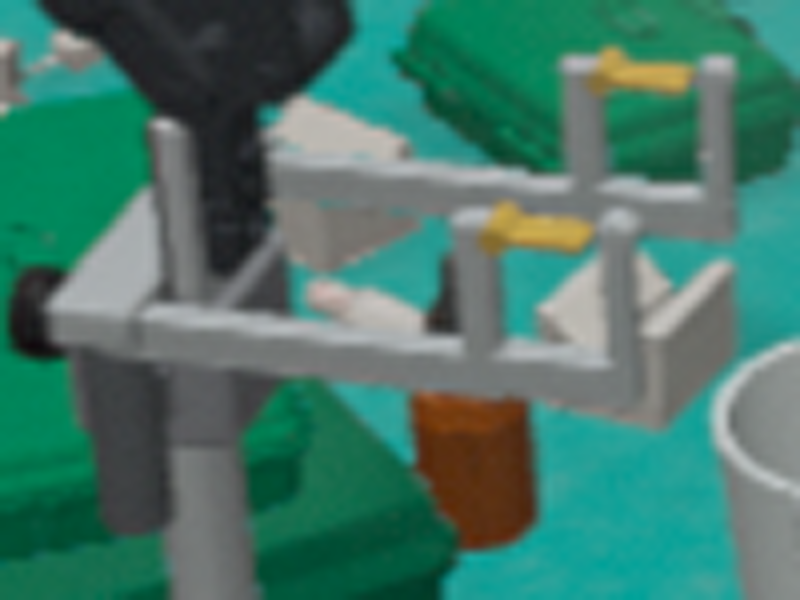

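```bash
cat > fit.py <<'E'
from h import *
from bench import camera_info
from scipy.optimize import least_squares
S=camera_info('scene');D=camera_info('side')
def fit(pts,x0,useh):
    def res(p):
        r=[]
        Rm=R.from_euler('z',p[2]).as_matrix()
        for c,px,X in pts:
            X=np.array(X,float)
            if useh and X[2]>.1: X[2]+=p[3]
            r+=list(proj(c,Rm@X+[p[0],p[1],0])-px)
        return r
    s=least_squares(res,x0,loss='soft_l1'); print(s.x.round(4),np.array(s.fun if 0 else res(s.x)).reshape(-1,2).round(1).tolist()); return s.x
s2=lambda x,y:np.array((320+x/8,230+y/8)); d1=lambda x,y:np.array((170+x/4,180+y/4))
s3=lambda x,y:np.array((255+x/10,150+y/10)); d3=lambda x,y:np.array((180+x/8,195+y/8)); s1=lambda x,y:np.array((230+x/4,130+y/4))
for n,(a,b) in dict(lp=(s2(220,185),d1(455,330)),c_p=(s2(72,360),d1(660,365)),c_m=(s2(475,448),d1(712,262)),sl=(s2(255,415),d1(692,312))).items(): print(n,tri((S,a),(D,b)))
# pail: bail side: -x; y+ lug? decide by sign
P=[(S,s2(255,415),(-.115,0,.05)),(D,d1(692,312),(-.115,0,.05)),
(S,s2(220,185),(0,.056,.05)),(S,s2(595,250),(0,-.056,.05)),(D,d1(455,330),(0,.056,.05)),
(S,s2(75,355),(-.113,.054,.05)),(S,s2(475,448),(-.113,-.054,.05)),(D,d1(660,365),(-.113,.054,.05)),(D,d1(710,262),(-.113,-.054,.05))]
fit(P,[.55,-.2,0],0)
for n,(a,b) in dict(tip_p=(s3(85,155),d3(620,220)),bot_p=(s3(100,305),d3(625,400)),bot_m=(s3(395,310),d3(718,235)),g_p=(s3(122,147),d3(545,232)),g_m=(s3(403,170),d3(648,75))).items(): print(n,tri((S,a),(D,b)))
T=[(S,s3(83,155),(-.012,.034,.214)),(D,d3(620,218),(-.012,.034,.214)),(D,d3(717,65),(-.012,-.034,.214)),
(S,s3(95,310),(-.016,.034,.172)),(D,d3(630,400),(-.016,.034,.172)),(D,d3(720,238),(-.016,-.034,.172)),(S,s3(393,310),(-.016,-.034,.172)),
(S,s1(276,443),(.094,0,.012)),(D,d1(171,562),(.094,0,.012))]
fit(T,[.58,-.06,0,.02],1)
E
python3 fit.py
```

```text
lp (array([ 0.59209225, -0.22914387,  0.05018048]), [np.float64(0.3), np.float64(0.3)])
c_p (array([ 0.48412675, -0.22931505,  0.05064708]), [np.float64(0.9), np.float64(0.9)])
c_m (array([ 0.48278036, -0.33921194,  0.049096  ]), [np.float64(2.4), np.float64(2.4)])
sl (array([ 0.4797617 , -0.2826709 ,  0.04945797]), [np.float64(0.2), np.float64(0.2)])
[ 0.5955 -0.2836  0.001 ] [[0.6, -0.2], [-0.2, -0.6], [-0.1, -0.6], [0.5, 0.3], [-1.8, 0.1], [-0.7, 1.7], [-1.4, 0.6], [0.7, -0.1], [-0.0, -1.0]]
tip_p (array([ 0.5637238 , -0.04027408,  0.24565104]), [np.float64(0.3), np.float64(0.3)])
bot_p (array([ 0.56503302, -0.03931634,  0.20843491]), [np.float64(1.7), np.float64(1.7)])
bot_m (array([ 0.57298916, -0.10832178,  0.21047715]), [np.float64(4.7), np.float64(4.7)])
g_p (array([ 0.57936295, -0.03982165,  0.24186999]), [np.float64(0.8), np.float64(0.8)])
g_m (array([ 0.58519065, -0.10747748,  0.24224506]), [np.float64(0.9), np.float64(0.9)])
[ 0.5808 -0.0726  0.1119  0.0335] [[0.5, -1.1], [-0.8, -0.8], [-1.7, -1.2], [-0.1, 2.0], [1.7, 0.6], [1.2, 0.1], [-1.6, 4.7], [-0.1, 0.3], [-0.8, -0.4]]
```

```bash
python3 - <<'E'
from h import *
from bench import *
o=get_obs(); M=R.from_rotvec(o['orientation']).as_matrix(); print(M.round(3)); print(camera_info('wrist'))
import numpy as np
c=camera_info('wrist'); print(ray(c,(320,240)))
E
```

```text
[[-0.001  1.    -0.   ]
 [-0.    -0.    -1.   ]
 [-1.    -0.001  0.   ]]
{'fov_y': 71.474979906601, 'cx': 320.24657758564695, 'cy': 240.71987992890735, 'rvec': array([-2.80869534e+00, -8.86542371e-04,  2.71329311e-03]), 'tvec': array([-0.6732691 , -0.04251814,  0.38240355])}
(array([0.67398638, 0.08497942, 0.37396846]), array([-0.00251717, -0.32474123, -0.94579955]))
```

apply_moves:
  series: "0 0 0 -0.05 0 0 1; 0 0 0 -0.1 0 0 1; 0 0 0 -0.1 -0.02 0.03 1; 0 0 0 -0.1 -0.045 0.065 1; 0 0 0 -0.1 -0.07 0.105 1; 0 0 0 -0.1 -0.1 0.145 1; 0 0 0 -0.1 -0.125 0.185 1; 0 0 0 -0.1 -0.15 0.225 1; 0 0 0 -0.08 -0.175 0.26 1; 0 0 0 -0.05 -0.195 0.284 1; 0 0 0 0 -0.195 0.284 1; 0 0 0 0 -0.195 0.284 1"

```text
clock: 1.65
tcp_pos: [0.4773, -0.2828, 0.2281]
orientation: [1.209, 1.217, -1.213]
contact_force: [1.1, -0.1, 0.5]
grip_width: 0.0855
```

```bash
python3 - <<'E'
from h import *
from bench import *
o=get_obs();print(o['clock'],o['tcp_pos'],o['orientation'],o['contact_force']); c=camera_info('wrist');cv2.imwrite('pics/w1.png',grab_frame('wrist'))
for X in ((.4805,-.2836,.05),(.482,-.23,.05),(.482,-.337,.05),(.5955,-.2276,.05)): print(X,proj(c,X))
print({k:c[k] for k in('rvec','tvec')})
E
```

```text
1.65 [ 0.47732433 -0.28282895  0.22805568] [ 1.20853694  1.21673351 -1.21337686] [ 1.08926509 -0.05013698  0.4646602 ]
(0.4805, -0.2836, 0.05) [325.65166526 217.19056688]
(0.482, -0.23, 0.05) [327.52891544 162.13977924]
(0.482, -0.337, 0.05) [326.82637535 266.60452173]
(0.5955, -0.2276, 0.05) [448.49064448 159.59702917]
{'rvec': array([-2.81205014e+00, -1.55988932e-03,  1.10260709e-02]), 'tvec': array([-0.47476785, -0.3090718 ,  0.29114321])}
```

View pics/w1.png

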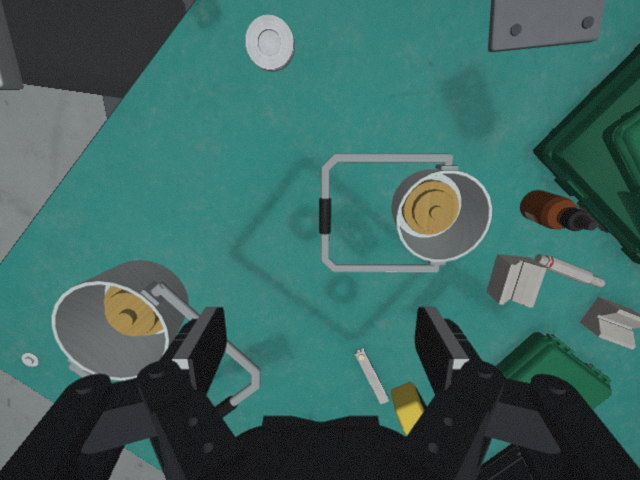

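apply_moves:
  series: "0 0 0 0.03 0.001 0 0.6; 0 0 0 0.07 0.001 0 0.6; 0 0 0 0.11 0.001 0 0.6; 0 0 0 0.15 0.001 0 0.6; 0 0 0 0.18 0.001 0 0.6; 0 0 0 0.195 0.001 0 0.6; 0 0 0 0.198 0.001 0 0.6; 0 0 0 0.198 0.001 0 0.6"

```text
clock: 2.7
tcp_pos: [0.4822, -0.2844, 0.0346]
orientation: [1.209, 1.207, -1.208]
contact_force: [0.2, -0.5, 0.5]
grip_width: 0.0511
```

```bash
python3 - <<'E'
from h import *
from bench import *
o=get_obs();print(o['clock'],o['tcp_pos'],o['orientation'],o['contact_force'],o['grip_width']); cv2.imwrite('pics/w2.png',grab_frame('wrist'));crop(grab_frame('side'),'pics/d4.png',220,150,420,300)
E
```

```text
2.7 [ 0.48216879 -0.28440847  0.03457603] [ 1.20940139  1.20722037 -1.20799787] [ 0.23548905 -0.52482     0.50089735] 0.0510836559950416
pics/d4.png 4.0
```

View pics/w2.png

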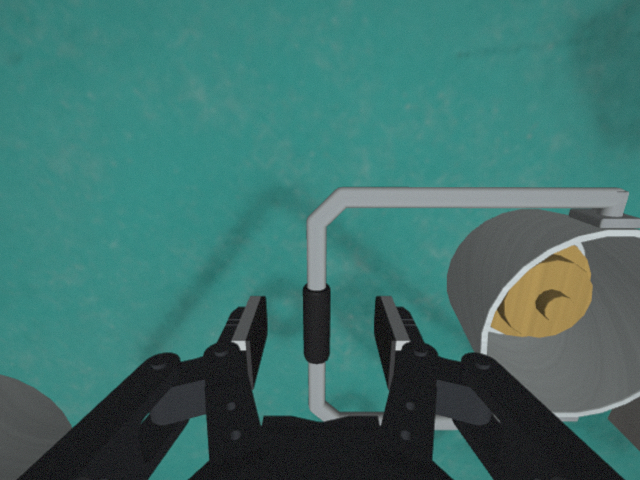

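View pics/d4.png

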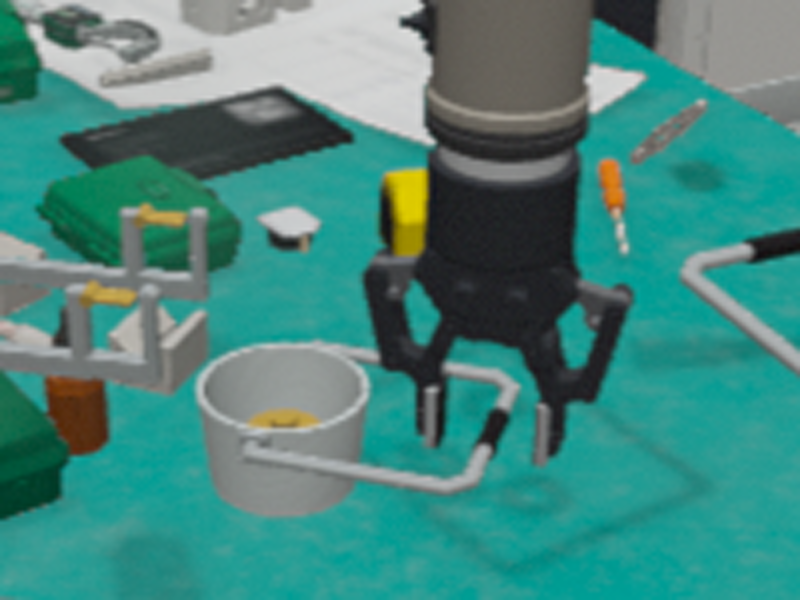

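apply_moves:
  series: "0 0 0 0.002 -0.001 0 0.6; 0 0 0 0.002 -0.001 0 0; 0 0 0 0.002 -0.001 0 0; 0 0 0 0.002 -0.001 0 0; 0 0 0 0.002 -0.001 0 0; 0 0 0 0.002 -0.001 0 0"
  force: 50

```text
clock: 3.55
tcp_pos: [0.4802, -0.284, 0.0314]
orientation: [1.209, 1.209, -1.209]
contact_force: [0.3, -0.2, 0.7]
grip_width: 0.0105
```

```bash
python3 - <<'E'
from h import *
from bench import *
o=get_obs();print(o['clock'],o['tcp_pos'],o['orientation'],o['contact_force'],o['grip_width']); cv2.imwrite('pics/w3.png',grab_frame('wrist'));
E
```

```text
3.55 [ 0.48019376 -0.28403115  0.03136721] [ 1.20926905  1.2089224  -1.20900437] [ 0.26947869 -0.18254757  0.7289817 ] 0.010517175785948137
```

View pics/w3.png

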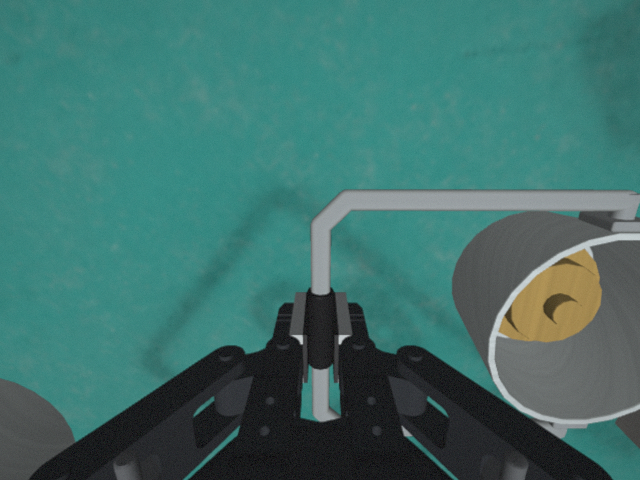

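apply_moves:
  series: "0 0 0 -0.009 0.0004 0 0; 0 0 0 -0.018 0.0014 0 0; 0 0 0 -0.0268 0.0032 0 0; 0 0 0 -0.0355 0.0056 0 0; 0 0 0 -0.044 0.0088 0 0; 0 0 0 -0.0522 0.0125 0 0; 0 0 0 -0.0601 0.017 0 0; 0 0 0 -0.0676 0.022 0 0; 0 0 0 -0.0747 0.0276 0 0; 0 0 0 -0.0813 0.0337 0 0; 0 0 0 -0.0813 0.0337 0 0"

```text
clock: 4.97
tcp_pos: [0.5143, -0.2842, 0.1135]
orientation: [1.209, 1.209, -1.209]
contact_force: [-4.7, 0.9, 5.1]
grip_width: 0.0102
```

```bash
python3 - <<'E'
from h import *
from bench import *
o=get_obs();print(o['clock'],o['tcp_pos'],o['orientation'],o['contact_force'],o['grip_width']); crop(grab_frame('side'),'pics/d5.png',220,150,420,300)
E
```

```text
4.975 [ 0.51425571 -0.2841985   0.11350898] [ 1.20912691  1.20869618 -1.20893181] [-4.65969854  0.92676546  5.12604023] 0.010169786471292137
pics/d5.png 4.0
```

View pics/d5.png

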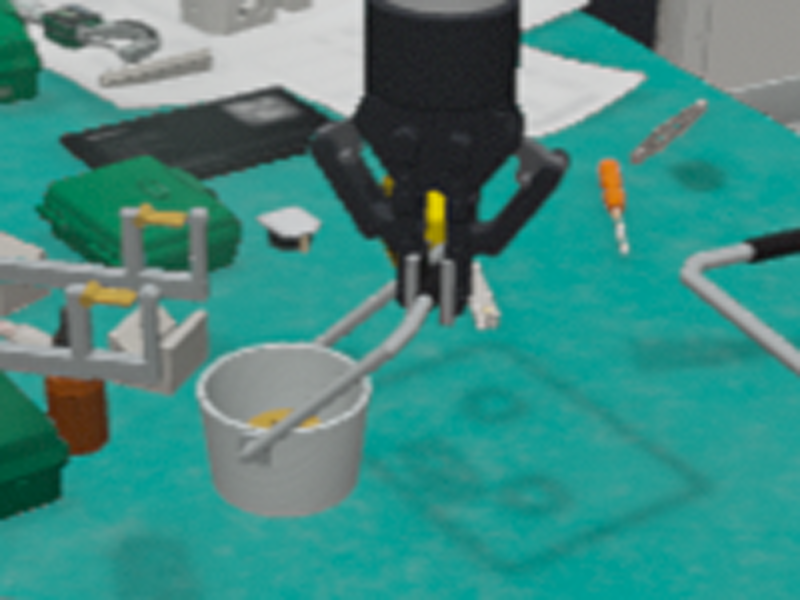

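apply_moves:
  series: "0 0 0 -0.0068 0.006 0 0; 0 0 0 -0.0124 0.0132 0 0; 0 0 0 -0.0174 0.0207 0 0; 0 0 0 -0.0219 0.0287 0 0; 0 0 0 -0.0257 0.037 0 0; 0 0 0 -0.0289 0.0455 0 0; 0 0 0 -0.0313 0.0543 0 0; 0 0 0 -0.033 0.0632 0 0; 0 0 0 -0.034 0.0722 0 0; 0 0 0 -0.0344 0.0813 0 0; 0 0 0 -0.0344 0.0813 0 0; 0 0 0 -0.0344 0.0813 0 0"

```text
clock: 6.52
tcp_pos: [0.5947, -0.284, 0.1468]
orientation: [1.209, 1.21, -1.21]
contact_force: [-0.3, 0.4, -2.1]
grip_width: 0.0104
```

```bash
python3 - <<'E'
from h import *
from bench import *
o=get_obs();print(o['clock'],o['tcp_pos'],o['orientation'],o['contact_force'],o['grip_width']); crop(grab_frame('side'),'pics/d6.png',220,150,420,300);crop(grab_frame('scene'),'pics/s6.png',280,150,440,270)
E
```

```text
6.525 [ 0.59469821 -0.28399003  0.14677121] [ 1.20920484  1.20963799 -1.20964505] [-0.31678821  0.4002079  -2.06307523] 0.010407626203242981
pics/d6.png 4.0
pics/s6.png 5.0
```

View pics/d6.png

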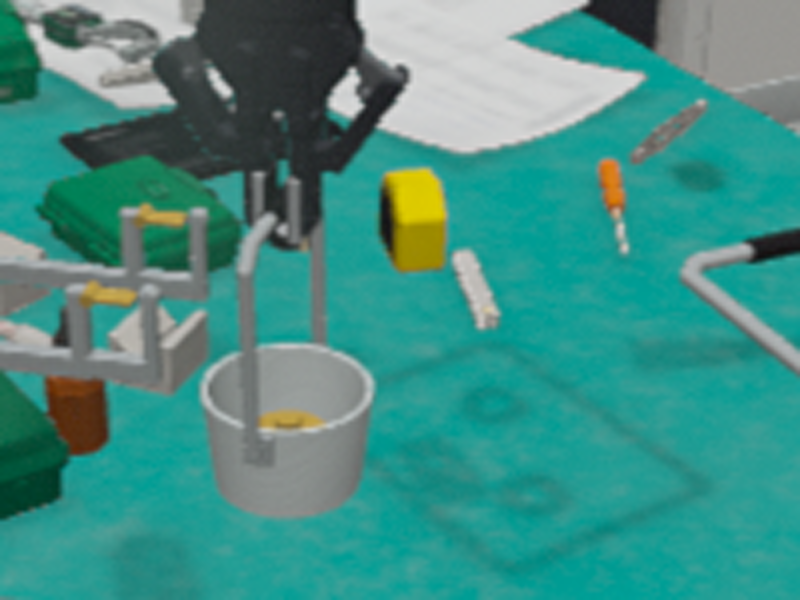

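View pics/s6.png

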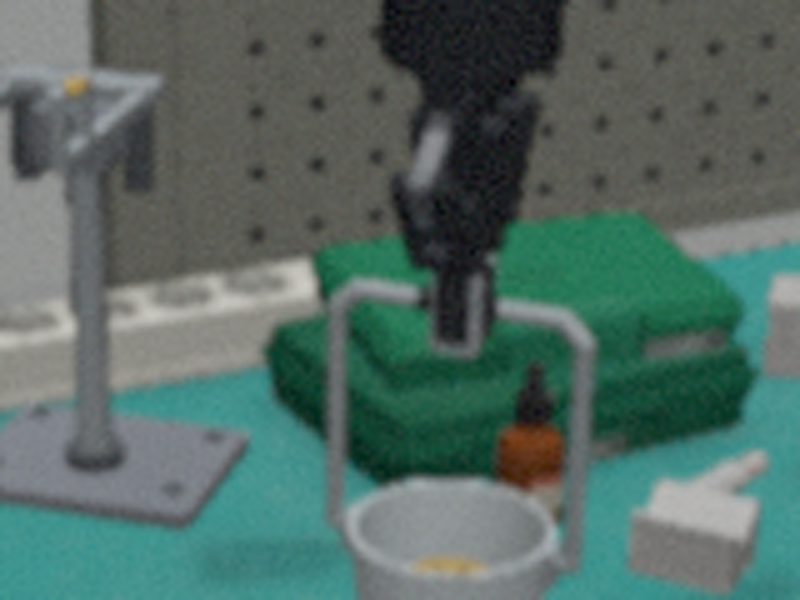

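apply_moves:
  series: "0 0 0 -0.003 0 0 0; 0 0 0 -0.01 0 0 0; 0 0 0 -0.02 0 0 0; 0 0 0 -0.034 0 0 0; 0 0 0 -0.05 0 0 0; 0 0 0 -0.066 0 0 0; 0 0 0 -0.082 0 0 0; 0 0 0 -0.095 0 0 0; 0 0 0 -0.104 0 0 0; 0 0 0 -0.109 0 0 0; 0 0 0 -0.109 0 0 0; 0 0 0 -0.109 0 0 0"

```text
clock: 8.12
tcp_pos: [0.5947, -0.2838, 0.2554]
orientation: [1.209, 1.21, -1.21]
contact_force: [-0.5, -0.2, -2.5]
grip_width: 0.0101
```

```bash
python3 - <<'E'
from h import *
from bench import *
o=get_obs();print(o['clock'],o['tcp_pos'],o['orientation'],o['contact_force'],o['grip_width']); crop(grab_frame('side'),'pics/d7.png',220,100,420,250)
E
```

```text
8.125 [ 0.59470384 -0.28382194  0.25536487] [ 1.20902218  1.21025752 -1.20974035] [-0.50849805 -0.22179955 -2.4967459 ] 0.01011543240420039
pics/d7.png 4.0
```

View pics/d7.png

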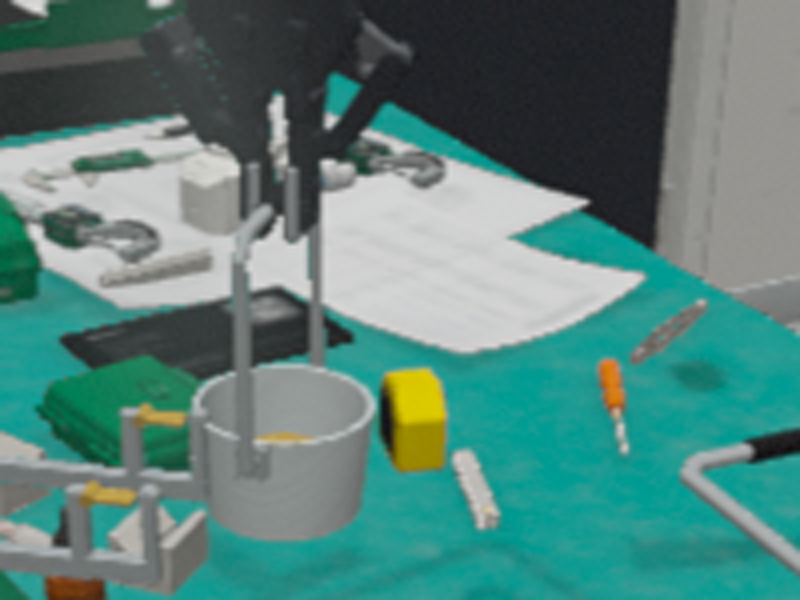

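```bash
python3 - <<'E'
import numpy as np
f=lambda u:(lambda u:u**3*(10-15*u+6*u*u))(np.clip(u,0,1))
k=np.arange(1,25)
for a in k:print(a,*( -.093*f(a/15), -.2025*f(a/22), -.112*f(a/22)))
E
```

```text
1 -0.0002487348148148148 -0.00017744573147636465 -9.814282432273008e-05
2 -0.0017870696296296298 -0.0013214913288337239 -0.0007308989077993928
3 -0.005386560000000001 -0.004141762547267635 -0.0022907526187356795
4 -0.011333783703703703 -0.009093268591936716 -0.005029363369367467
5 -0.019518518518518515 -0.01640469284574451 -0.009073212833201902
6 -0.029521920000000004 -0.0261066835971214 -0.014439252162358503
7 -0.040704699259259264 -0.038060144767806475 -0.021050549204910247
8 -0.05229530074074074 -0.05198452664062937 -0.028751935722224637
9 -0.06347807999999998 -0.06748611658729223 -0.03732565460630484
10 -0.07348148148148145 -0.08408632979615152 -0.046507007097130716
11 -0.08166621629629625 -0.10125 -0.056
12 -0.08761344000000006 -0.11841367020384845 -0.06549299290286927
13 -0.09121293037037038 -0.1350138834127078 -0.07467434539369519
14 -0.09275126518518519 -0.15051547335937066 -0.08324806427777537
15 -0.093 -0.16443985523219354 -0.09094945079508975
16 -0.093 -0.17639331640287853 -0.09756074783764145
17 -0.093 -0.1860953071542556 -0.10292678716679815
18 -0.093 -0.1934067314080633 -0.10697063663063254
19 -0.093 -0.19835823745273232 -0.1097092473812643
20 -0.093 -0.20117850867116613 -0.11126910109220052
21 -0.093 -0.20232255426852366 -0.11190185717567729
22 -0.093 -0.2025 -0.112
23 -0.093 -0.2025 -0.112
24 -0.093 -0.2025 -0.112
```

apply_moves:
  series: "0 0 0 0 -0.0003 -0.0002 0; 0 0 0 0 -0.0018 -0.0013 0; 0 0 0 0 -0.0054 -0.0041 0; 0 0 0 0 -0.0113 -0.0091 0; 0 0 0 0 -0.0195 -0.0164 0; 0 0 0 0 -0.0295 -0.0261 0; 0 0 0 0 -0.0407 -0.0381 0; 0 0 0 0 -0.0523 -0.052 0; 0 0 0 0 -0.0635 -0.0675 0; 0 0 0 0 -0.0735 -0.0841 0; 0 0 0 0 -0.0817 -0.1012 0; 0 0 0 0 -0.0876 -0.1184 0"

```text
clock: 9.68
tcp_pos: [0.5069, -0.1643, 0.2561]
orientation: [1.209, 1.209, -1.209]
contact_force: [0.6, -0.4, -2.8]
grip_width: 0.0102
```

apply_moves:
  series: "0 0 0 0 -0.0036 -0.0166 0; 0 0 0 0 -0.0051 -0.0321 0; 0 0 0 0 -0.0054 -0.046 0; 0 0 0 0 -0.0054 -0.058 0; 0 0 0 0 -0.0054 -0.0677 0; 0 0 0 0 -0.0054 -0.075 0; 0 0 0 0 -0.0054 -0.08 0; 0 0 0 0 -0.0054 -0.0828 0; 0 0 0 0 -0.0054 -0.0839 0; 0 0 0 0 -0.0054 -0.0841 0"

```text
clock: 10.92
tcp_pos: [0.502, -0.0817, 0.256]
orientation: [1.209, 1.209, -1.209]
contact_force: [1.1, -0.2, -3.7]
grip_width: 0.0102
```

apply_moves:
  series: "-0.003 0 0 0 0 0 0; -0.012 0 0 0 0 0 0; -0.026 0 0 0 0 0 0; -0.045 0 0 0 0 0 0; -0.066 0 0 0 0 0 0; -0.085 0 0 0 0 0 0; -0.1 0 0 0 0 0 0; -0.109 0 0 0 0 0 0; -0.112 0 0 0 0 0 0; -0.112 0 0 0 0 0 0"

```text
clock: 12.18
tcp_pos: [0.502, -0.0815, 0.256]
orientation: [1.126, 1.26, -1.126]
contact_force: [-0.2, 0.1, -2.7]
grip_width: 0.0103
```

```bash
python3 - <<'E'
from h import *
from bench import *
o=get_obs();print(o['clock'],o['tcp_pos'],R.from_rotvec(o['orientation']).as_matrix().round(3),o['contact_force'],o['grip_width']); crop(grab_frame('side'),'pics/d8.png',160,130,360,280);crop(grab_frame('scene'),'pics/s8.png',230,120,390,240)
cv2.imwrite('pics/w8.png',grab_frame('wrist'))
E
```

```text
12.175 [ 0.50200378 -0.08150173  0.25598625] [[-0.     0.994  0.112]
 [ 0.     0.112 -0.994]
 [-1.    -0.    -0.   ]] [-0.23363264  0.13281385 -2.74822318] 0.010275923954789885
pics/d8.png 4.0
pics/s8.png 5.0
```

View pics/d8.png

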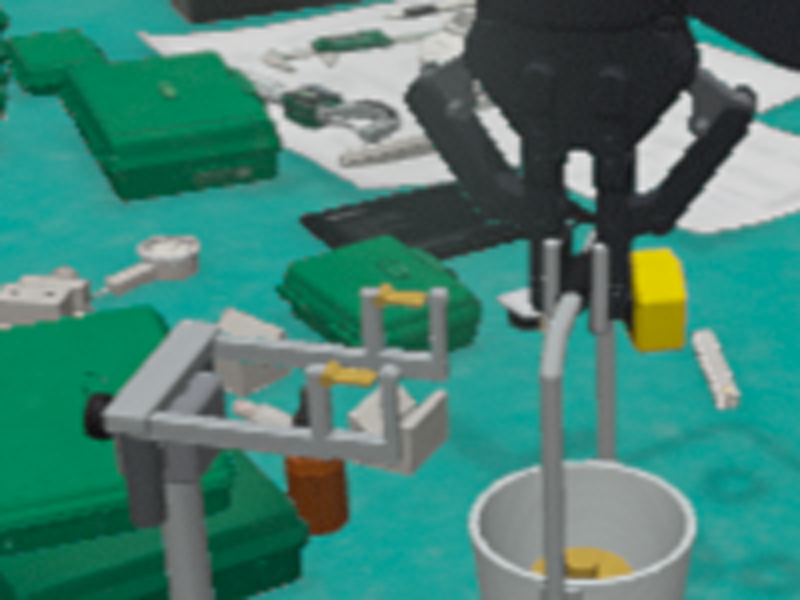

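View pics/s8.png

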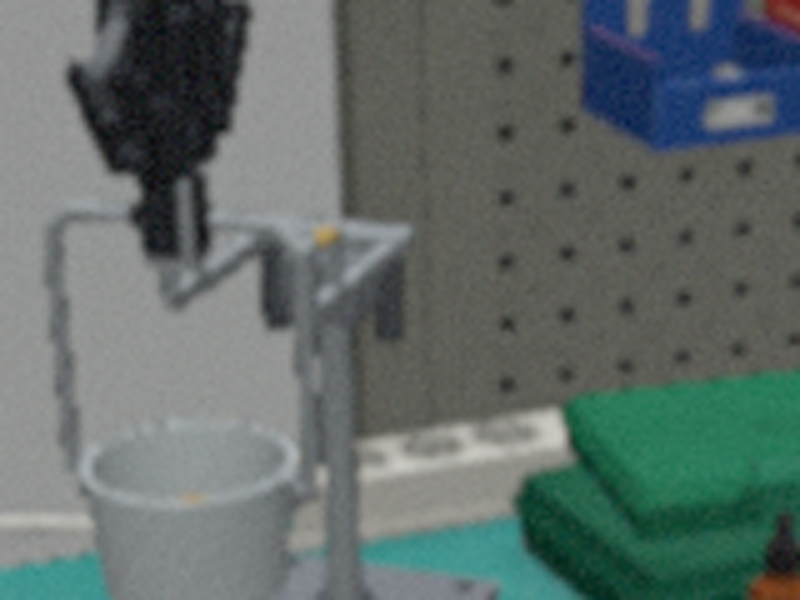

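View pics/w8.png

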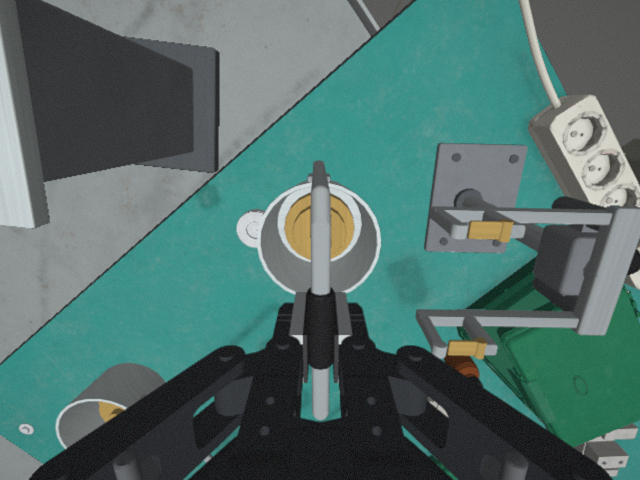

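```bash
python3 - <<'E'
from h import *
crop('pics/w8.png','pics/w8c.png',400,180,640,360)
E
```

```text
pics/w8c.png 3.3333333333333335
```

View pics/w8c.png

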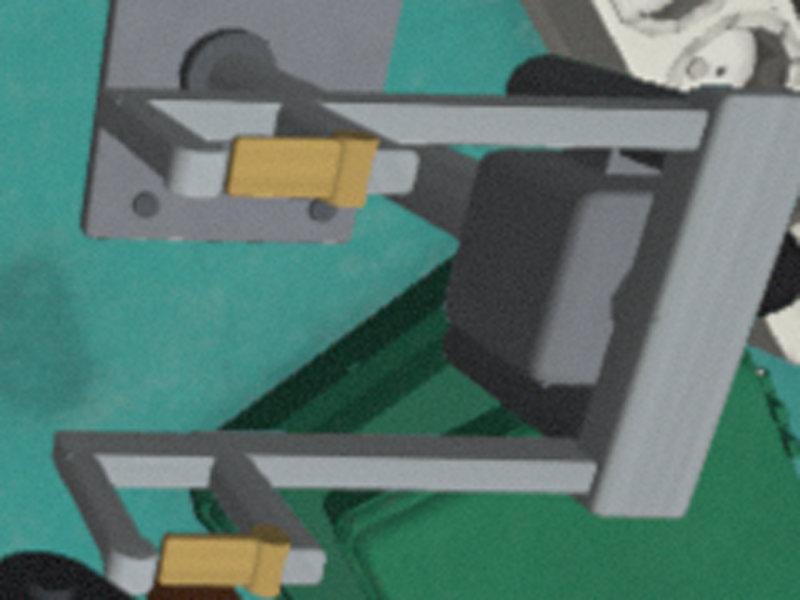

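```bash
cat >> fit.py <<'E'
print('---with wrist')
W=camera_info('wrist'); w=lambda x,y:np.array((400+x*.3,180+y*.3))
TW=[(W,w(172,148),(-.016,.0375,.214)),(W,w(175,195),(-.016,.0305,.214)),(W,w(112,548),(-.016,-.0305,.214)),(W,w(110,592),(-.016,-.0375,.214)),(W,w(98,95),(-.016,.0375,.172)),(W,w(57,437),(-.016,-.0305,.172))]
fit(TW,[.58,-.07,.1,.03],1); fit(T+TW,[.58,-.07,.1,.03],1)
# sleeve center check
print(proj(W,(.502,-.0815,.275)))
E
python3 fit.py | tail -4
```

```text
---with wrist
[ 0.5795 -0.0706  0.0867  0.0329] [[2.9, 1.1], [-0.3, 0.9], [1.2, 1.4], [0.1, -1.1], [-1.7, -3.0], [-2.9, -5.0]]
[ 0.5794 -0.0707  0.0874  0.0334] [[-0.6, -1.1], [-1.1, 0.0], [-0.9, -0.4], [-1.2, 2.0], [1.5, 1.5], [2.0, 0.9], [-3.0, 4.9], [-0.2, 0.5], [-0.1, -0.4], [3.0, 1.6], [-0.1, 1.4], [1.4, 2.1], [0.3, -0.4], [-1.6, -2.7], [-2.7, -4.5]]
[321.87445379 331.93158038]
```

```bash
cat >> fit.py <<'E'
print('---tops only')
top=[t for t in T+TW if t[2][2]>.2 or t[2][2]<.1]
fit(top,[.58,-.07,.1,.03],1); fit([t for t in TW if t[2][2]>.2],[.58,-.07,.1,.03],1); 
fit([(c,p,(X[0],X[1],.177) if X[2]==.172 else X) for c,p,X in T+TW],[.58,-.07,.1,.03],1)
p=lambda z,*q:[(onz(W,w(*a),z)).round(4) for a in q]
a=p(.2465,(172,148),(175,195),(112,548),(110,592),(228,140),(228,195),(165,537),(161,585),(415,155),(415,190),(322,552),(320,582)); print(a)
print(p(.012,(110,0),(88,238),(350,242)))
E
python3 fit.py | sed -n '/tops/,$p'
```

```text
---tops only
[ 0.5788 -0.0702  0.0918  0.033 ] [[-0.9, -0.8], [-0.7, 0.5], [-0.7, -0.0], [-0.6, 0.6], [-0.0, 0.0], [1.3, 0.3], [-1.8, 0.2], [0.4, 0.8], [-0.7, -1.6]]
[ 0.5783 -0.0697  0.0953  0.0341] [[1.1, -0.0], [-1.9, -0.1], [0.6, 1.3], [-0.4, -1.1]]
[ 0.5796 -0.0709  0.0933  0.032 ] [[-0.4, -0.5], [-0.9, 0.8], [-1.0, 0.2], [-1.2, 0.5], [1.5, -0.6], [1.8, -1.1], [-2.8, 3.3], [-0.3, 0.5], [-0.3, -0.2], [1.7, 1.4], [-1.4, 1.1], [1.1, 1.0], [0.0, -1.6], [0.0, -0.7], [-0.8, -1.2]]
[array([ 0.559 , -0.0344,  0.2465]), array([ 0.5611, -0.0413,  0.2465]), array([ 0.5655, -0.1019,  0.2465]), array([ 0.5671, -0.1104,  0.2465]), array([ 0.5667, -0.0323,  0.2465]), array([ 0.5688, -0.0404,  0.2465]), array([ 0.5736, -0.0988,  0.2465]), array([ 0.5752, -0.1081,  0.2465]), array([ 0.5939, -0.0315,  0.2465]), array([ 0.5955, -0.0366,  0.2465]), array([ 0.5998, -0.0988,  0.2465]), array([ 0.6011, -0.1046,  0.2465])]
[array([ 0.6278, -0.0417,  0.012 ]), array([ 0.6392, -0.1293,  0.012 ]), array([ 0.7367, -0.1199,  0.012 ])]
```

apply_moves:
  series: "0 0 0 0 0.0004 0 0; 0.001 0 0 0 0.0028 0 0; 0.002 0 0 0 0.0082 0 0; 0.004 0 0 0 0.0166 -0.0005 0; 0.006 0 0 0 0.0277 -0.001 0; 0.008 0 0 0 0.0396 -0.0015 0; 0.01 0 0 0 0.0516 -0.0018 0; 0.012 0 0 0 0.0627 -0.002 0; 0.014 0 0 0 0.0711 -0.0022 0; 0.016 0 0 0 0.0765 -0.0024 0; 0.017 0 0 0 0.0789 -0.0024 0; 0.017 0 0 0 0.0793 -0.0024 0"

```text
clock: 13.82
tcp_pos: [0.5804, -0.0703, 0.256]
orientation: [1.139, 1.253, -1.139]
contact_force: [0.4, 0.1, -3.3]
grip_width: 0.0101
```

apply_moves:
  series: "0 0 0 0 0 0 0; 0 0 0 0 0 0 0; 0 0 0 0 0 0 0; 0 0 0 0 0 0 0; 0 0 0 0 0 0 0; 0 0 0 0 0 0 0; 0 0 0 0 0 0 0; 0 0 0 0 0 0 0"

```text
clock: 14.82
tcp_pos: [0.5805, -0.0702, 0.256]
orientation: [1.139, 1.253, -1.139]
contact_force: [-0.4, -0.2, -3.2]
grip_width: 0.0101
```

```bash
python3 - <<'E'
from h import *
from bench import *
o=get_obs();print(o['clock'],o['tcp_pos'],R.from_rotvec(o['orientation']).as_matrix().round(3),o['contact_force'],o['grip_width']); crop(grab_frame('side'),'pics/d9.png',190,130,310,220);crop(grab_frame('scene'),'pics/s9.png',230,120,350,210)
cv2.imwrite('pics/w9.png',grab_frame('wrist'))
E
```

```text
14.825 [ 0.58054923 -0.07024108  0.25599743] [[ 0.     0.995  0.095]
 [ 0.     0.095 -0.995]
 [-1.     0.    -0.   ]] [-0.39872865 -0.17489754 -3.21673598] 0.01014558811293133
pics/d9.png 6.666666666666667
pics/s9.png 6.666666666666667
```

View pics/d9.png

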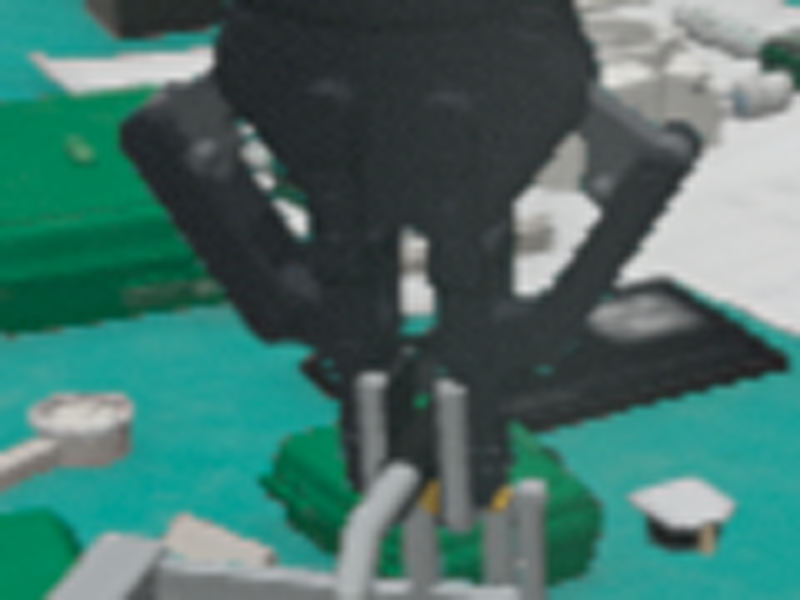

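View pics/s9.png

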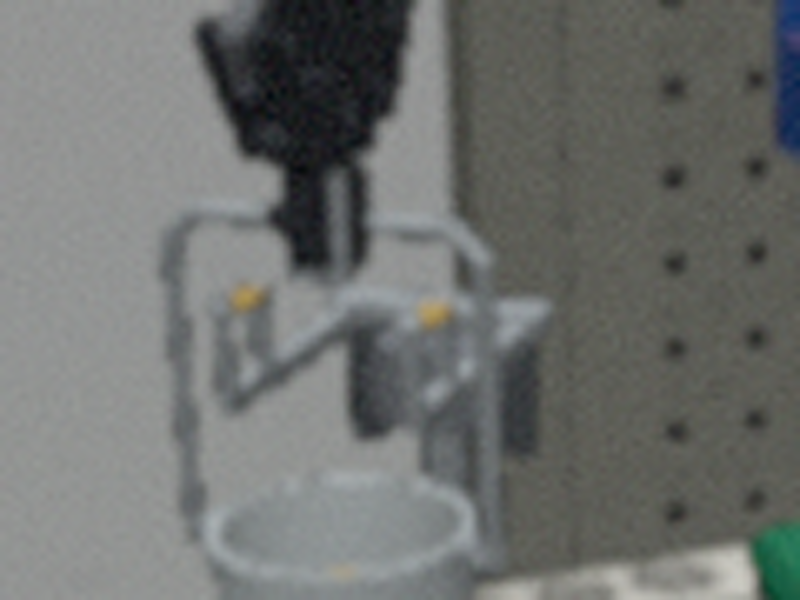

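View pics/w9.png

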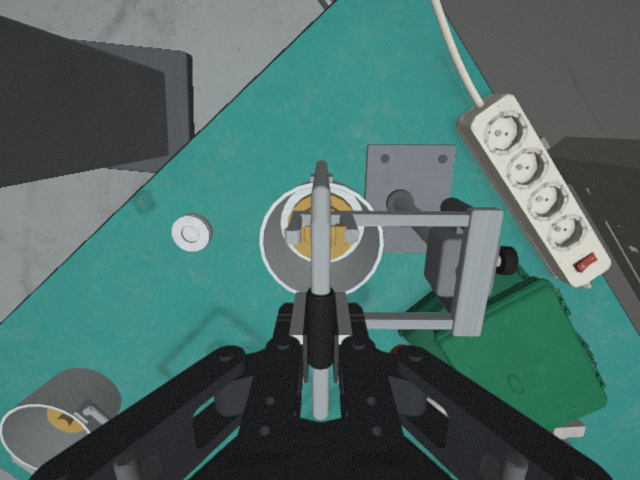

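```bash
python3 - <<'E'
from h import *
from bench import *
crop('pics/w9.png','pics/w9c.png',260,180,420,300)
c=camera_info('wrist'); Rz=R.from_euler('z',.095).as_matrix()
for X in ((-.016,.0375,.2465),(-.016,.0305,.2465),(-.008,.0305,.2465),(.012,.034,.2465),(.019,.034,.2465),(0.0015,.034,.275)):
    p=proj(c,Rz@X+[.579,-.0703,0]);print(X,(p-[260,180])*5)
E
```

```text
pics/w9c.png 5.0
(-0.016, 0.0375, 0.2465) [126.38197621 250.36791203]
(-0.016, 0.0305, 0.2465) [128.82532742 319.08542683]
(-0.008, 0.0305, 0.2465) [211.00783926 319.1236128 ]
(0.012, 0.034, 0.2465) [417.30933392 285.1019233 ]
(0.019, 0.034, 0.2465) [489.74161727 285.1348224 ]
(0.0015, 0.034, 0.275) [309.93460485 396.9684114 ]
```

View pics/w9c.png

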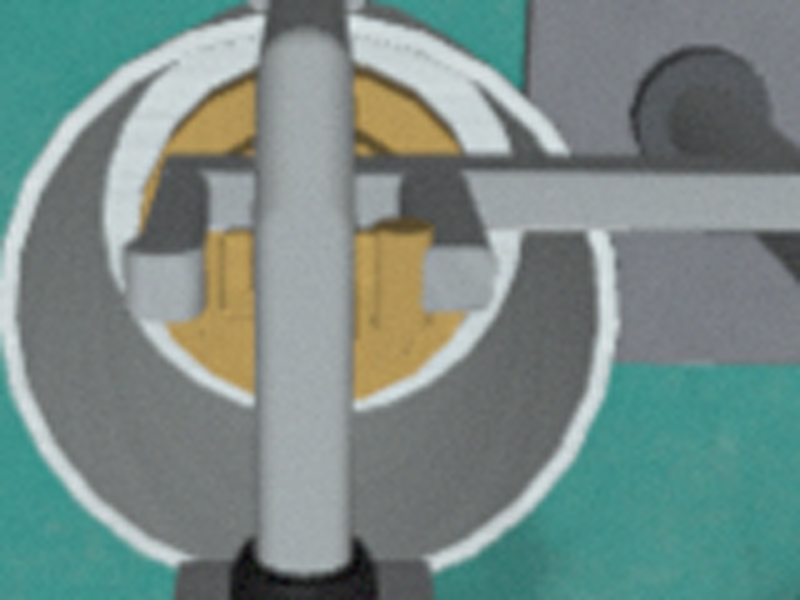

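apply_moves:
  series: "0 0 0 0.003 0 0 0; 0 0 0 0.007 0 0 0; 0 0 0 0.012 0 0 0; 0 0 0 0.017 0 0 0; 0 0 0 0.02 0 0 0; 0 0 0 0.022 0 0 0; 0 0 0 0.024 0 0 0; 0 0 0 0.024 0 0 0"

```text
clock: 15.98
tcp_pos: [0.5805, -0.0702, 0.2319]
orientation: [1.139, 1.253, -1.139]
contact_force: [0.5, -0.6, -3.4]
grip_width: 0.01
```

apply_moves:
  series: "0 0 0 0.002 0 0 0; 0 0 0 0.004 0 0 0; 0 0 0 0.004 0 0 0"

```text
clock: 16.35
tcp_pos: [0.5807, -0.0703, 0.2282]
orientation: [1.139, 1.252, -1.139]
contact_force: [0.4, 0.3, 1.2]
grip_width: 0.0102
```

apply_moves:
  series: "0 0 0 0.002 0 0 0; 0 0 0 0.004 0 0 0; 0 0 0 0.004 0 0 0"

```text
clock: 16.73
tcp_pos: [0.5812, -0.0703, 0.2248]
orientation: [1.14, 1.251, -1.138]
contact_force: [-1.5, 0.2, 4.4]
grip_width: 0.0102
```

apply_moves:
  series: "0 0 0 0.001 0 0 0; 0 0 0 0.002 0 0 0; 0 0 0 0.002 0 0 0"

```text
clock: 17.1
tcp_pos: [0.5809, -0.0704, 0.2229]
orientation: [1.14, 1.252, -1.138]
contact_force: [-1.9, -1.3, 6.2]
grip_width: 0.0103
```

```bash
python3 - <<'E'
from h import *
from bench import *
o=get_obs();print(o['clock'],o['tcp_pos'],o['contact_force'],o['moment'],o['grip_width']); crop(grab_frame('side'),'pics/d10.png',190,160,290,235)
crop(grab_frame('wrist'),'pics/w10.png',260,180,420,300)
E
```

```text
17.1 [ 0.58091374 -0.07035897  0.22287942] [-1.85989902 -1.25367936  6.15583709] [ 0.02182391  0.47284753 -0.02184078] 0.01031585386272752
pics/d10.png 8.0
pics/w10.png 5.0
```

View pics/d10.png

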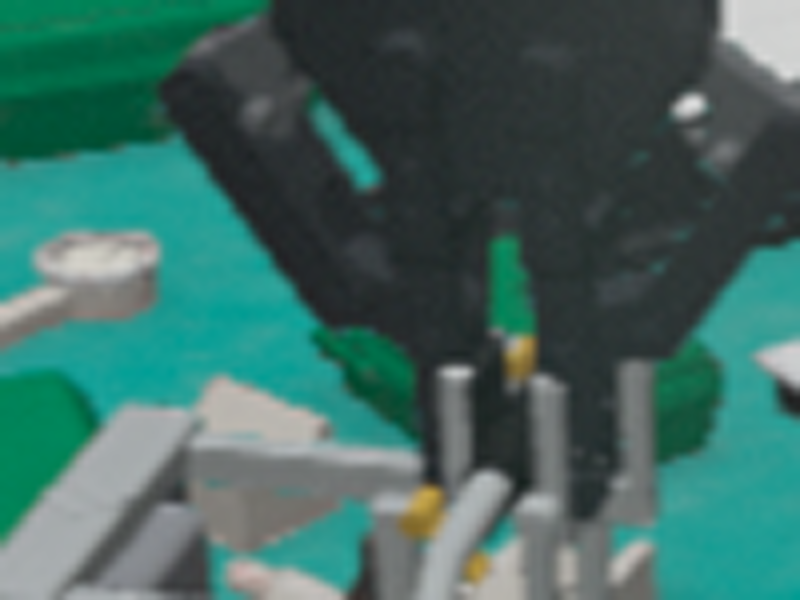

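View pics/w10.png

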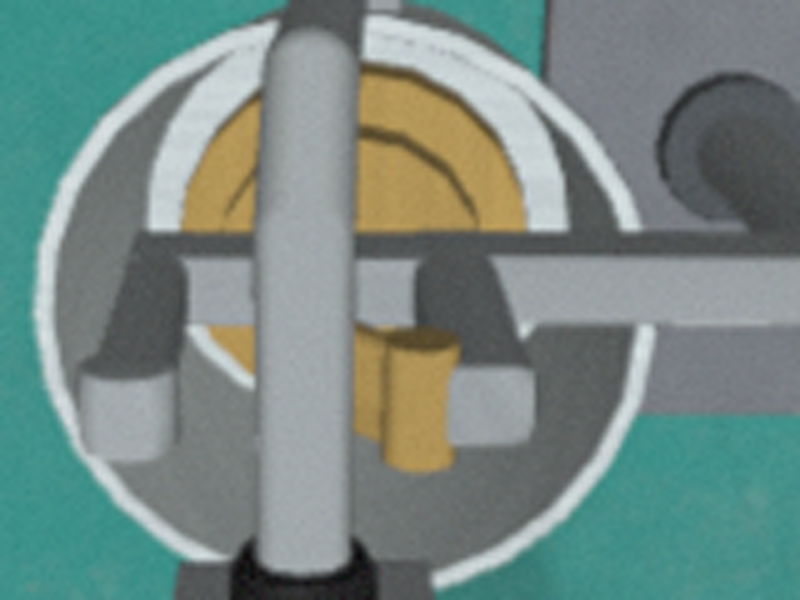

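apply_moves:
  series: "0 0 0 0.001 0 0 0; 0 0 0 0.002 0 0 0; 0 0 0 0.002 0 0 0"

```text
clock: 17.58
tcp_pos: [0.5803, -0.0705, 0.2204]
orientation: [1.139, 1.253, -1.14]
contact_force: [-3.1, -0.6, 5.2]
grip_width: 0.0102
```

apply_moves:
  series: "0 0 0 0.001 0 0 0; 0 0 0 0.002 0 0 0; 0 0 0 0.002 0 0 0"

```text
clock: 17.95
tcp_pos: [0.5799, -0.0705, 0.218]
orientation: [1.138, 1.253, -1.14]
contact_force: [-4.3, -1.4, 5.2]
grip_width: 0.01
```

apply_moves:
  series: "0 0 0 0.001 0 0 0; 0 0 0 0.002 0 0 0; 0 0 0 0.002 0 0 0"

```text
clock: 18.32
tcp_pos: [0.5801, -0.0704, 0.2156]
orientation: [1.139, 1.253, -1.14]
contact_force: [-5.3, -1.8, 3.5]
grip_width: 0.0103
```

apply_moves:
  series: "0 0 0 0.001 0 0 0; 0 0 0 0.002 0 0 0; 0 0 0 0.002 0 0 0"

```text
clock: 18.7
tcp_pos: [0.5803, -0.0702, 0.2137]
orientation: [1.139, 1.253, -1.139]
contact_force: [-5.7, -0.9, 2.3]
grip_width: 0.0105
```

apply_moves:
  series: "0 0 0 0.001 0 0 0; 0 0 0 0.002 0 0 0; 0 0 0 0.002 0 0 0"

```text
clock: 19.08
tcp_pos: [0.5804, -0.0702, 0.2118]
orientation: [1.139, 1.253, -1.139]
contact_force: [-4.5, -0.5, 1.2]
grip_width: 0.0107
```

Bar is now at about z 0.231; peak passed. Continue gently.

apply_moves:
  series: "0 0 0 0.001 0 0 0; 0 0 0 0.002 0 0 0; 0 0 0 0.002 0 0 0"

```text
clock: 19.45
tcp_pos: [0.5803, -0.0702, 0.2097]
orientation: [1.139, 1.253, -1.139]
contact_force: [-5.1, -0.1, 0.9]
grip_width: 0.0101
```

apply_moves:
  series: "0 0 0 0.001 0 0 0; 0 0 0 0.002 0 0 0; 0 0 0 0.002 0 0 0"

```text
clock: 19.82
tcp_pos: [0.5812, -0.07, 0.2077]
orientation: [1.14, 1.252, -1.138]
contact_force: [0.1, 0.4, -2.9]
grip_width: 0.0102
```

apply_moves:
  series: "0 0 0 0.001 0 0 0; 0 0 0 0.001 0 0 0"

```text
clock: 20.08
tcp_pos: [0.5812, -0.0701, 0.2071]
orientation: [1.139, 1.252, -1.138]
contact_force: [0.3, 0.3, -3.5]
grip_width: 0.0101
```

apply_moves:
  series: "0 0 0 0.001 0 0 0; 0 0 0 0.001 0 0 0"

```text
clock: 20.32
tcp_pos: [0.5806, -0.0702, 0.206]
orientation: [1.139, 1.253, -1.139]
contact_force: [-0.3, 0.4, -2.1]
grip_width: 0.0101
```

apply_moves:
  series: "0 0 0 0.001 0 0 0; 0 0 0 0.001 0 0 0"

```text
clock: 20.58
tcp_pos: [0.5805, -0.0702, 0.2049]
orientation: [1.139, 1.253, -1.139]
contact_force: [0.6, 0.3, -3.2]
grip_width: 0.0101
```

apply_moves:
  series: "0 0 0 0.001 0 0 0; 0 0 0 0.001 0 0 0"

```text
clock: 20.82
tcp_pos: [0.5805, -0.0702, 0.2039]
orientation: [1.139, 1.253, -1.139]
contact_force: [0.0, 0.8, -2.6]
grip_width: 0.0101
```

apply_moves:
  series: "0 0 0 0.001 0 0 0; 0 0 0 0.001 0 0 0"

```text
clock: 21.08
tcp_pos: [0.5806, -0.0703, 0.2033]
orientation: [1.139, 1.252, -1.139]
contact_force: [-1.5, 0.2, -1.0]
grip_width: 0.01
```

apply_moves:
  series: "0 0 0 0.0005 0 0 0; 0 0 0 0.0005 0 0 0; 0 0 0 0.0005 0 0 0"

```text
clock: 21.45
tcp_pos: [0.5807, -0.0702, 0.2028]
orientation: [1.139, 1.252, -1.139]
contact_force: [-1.9, 0.4, 4.1]
grip_width: 0.0103
```

```bash
python3 - <<'E'
from h import *
from bench import *
o=get_obs();print(o['clock'],o['tcp_pos'],o['contact_force'],o['moment'],o['grip_width']); crop(grab_frame('side'),'pics/d11.png',190,160,290,235)
crop(grab_frame('wrist'),'pics/w11.png',260,180,420,300)
E
```

```text
21.45 [ 0.58067966 -0.07024407  0.20284328] [-1.88642356  0.38042048  4.07113124] [ 0.03532516  0.40953512 -0.0133286 ] 0.010265226302424147
pics/d11.png 8.0
pics/w11.png 5.0
```

View pics/d11.png

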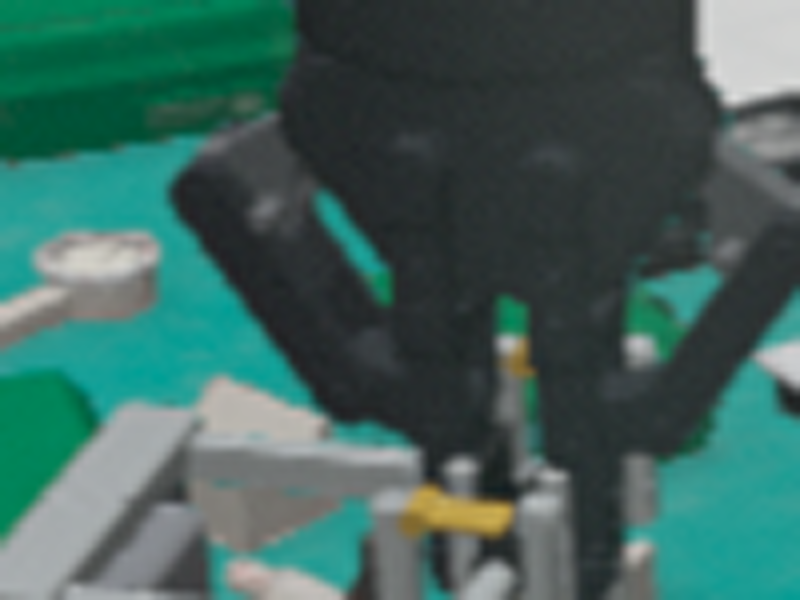

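View pics/w11.png

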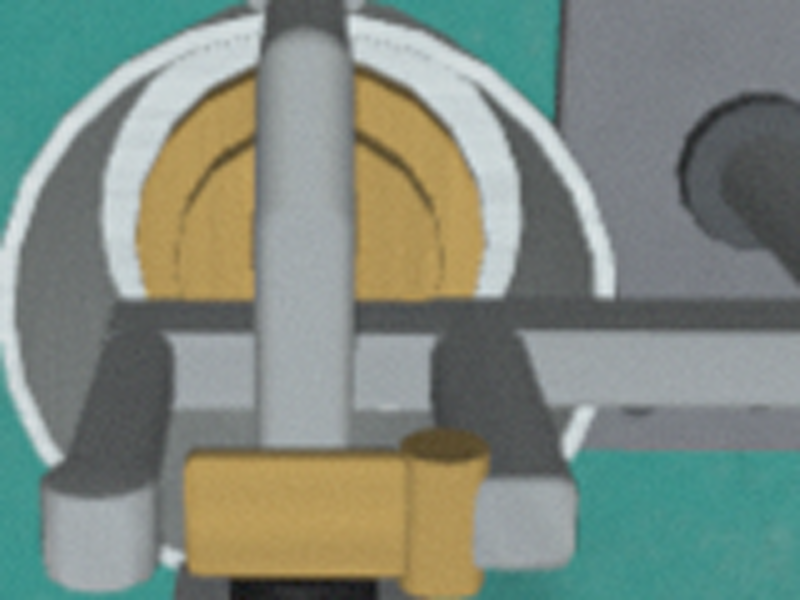

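apply_moves:
  series: "0 0 0 0 0 0 0; 0 0 0 0 0 0 0; 0 0 0 0 0 0 0"

```text
clock: 21.92
tcp_pos: [0.5807, -0.0702, 0.2027]
orientation: [1.139, 1.252, -1.139]
contact_force: [-2.8, -0.1, 4.8]
grip_width: 0.0104
```

```bash
python3 - <<'E'
from h import *
from bench import *
o=get_obs();print(o['clock'],o['tcp_pos'],o['contact_force'],o['grip_width']); crop(grab_frame('scene'),'pics/s12.png',240,130,340,205)
E
```

```text
21.925 [ 0.5806646  -0.07023889  0.20265736] [-2.79781668 -0.09962695  4.7957092 ] 0.010360665198491123
pics/s12.png 8.0
```

View pics/s12.png

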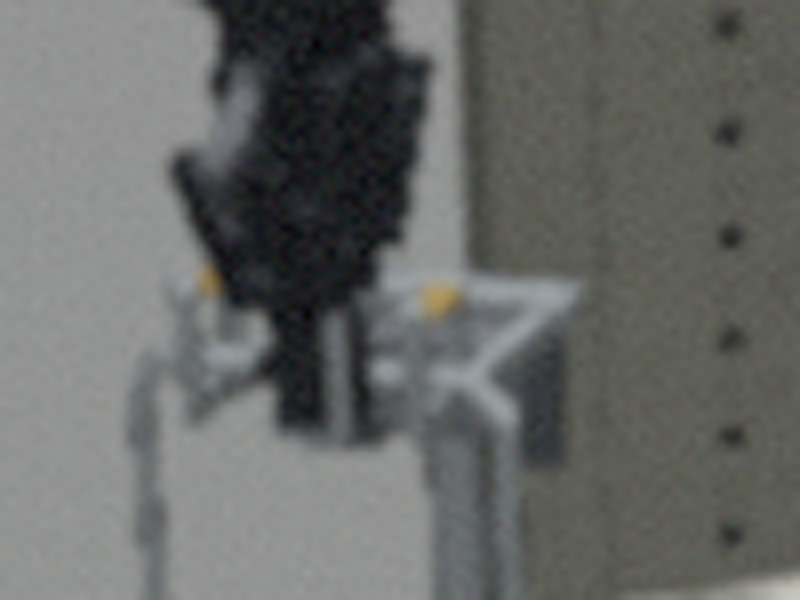

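apply_moves:
  series: "0 0 0 0 -0.0005 0 0; 0 0 0 -0.0003 -0.0008 0 0; 0 0 0 -0.0003 -0.0008 0 0; 0 0 0 -0.0003 -0.0008 0 0"

```text
clock: 22.48
tcp_pos: [0.5805, -0.0703, 0.203]
orientation: [1.14, 1.251, -1.138]
contact_force: [3.1, -0.2, 2.2]
grip_width: 0.0101
```

apply_moves:
  series: "0 0 0 0 0 0 0.14; 0 0 0 0 0 0 0.17; 0 0 0 0 0 0 0.2; 0 0 0 0 0 0 0.25; 0 0 0 0 0 0 0.3; 0 0 0 0 0 0 0.35; 0 0 0 0 0 0 0.35; 0 0 0 0 0 0 0.35"

```text
clock: 23.48
tcp_pos: [0.5797, -0.0703, 0.2028]
orientation: [1.139, 1.253, -1.139]
contact_force: [-0.3, 0.4, -0.4]
grip_width: 0.0297
```

```bash
python3 - <<'E'
from h import *
from bench import *
o=get_obs();print(o['clock'],o['tcp_pos'],o['contact_force'],o['grip_width']); crop(grab_frame('wrist'),'pics/w13.png',200,180,440,360); crop(grab_frame('side'),'pics/d13.png',190,160,310,250)
E
```

```text
23.475 [ 0.57974247 -0.07031799  0.20282363] [-0.28108003  0.43316911 -0.43427232] 0.02969737445999612
pics/w13.png 3.3333333333333335
pics/d13.png 6.666666666666667
```

View pics/w13.png

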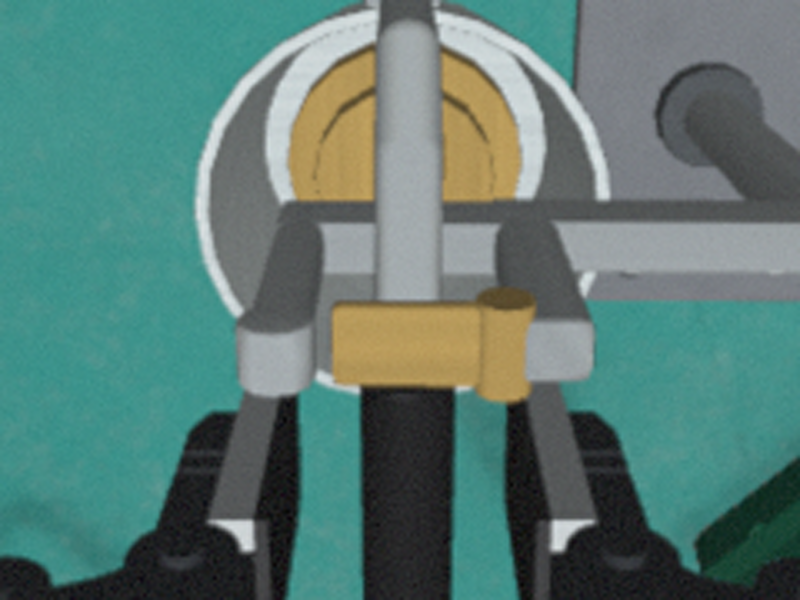

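View pics/d13.png

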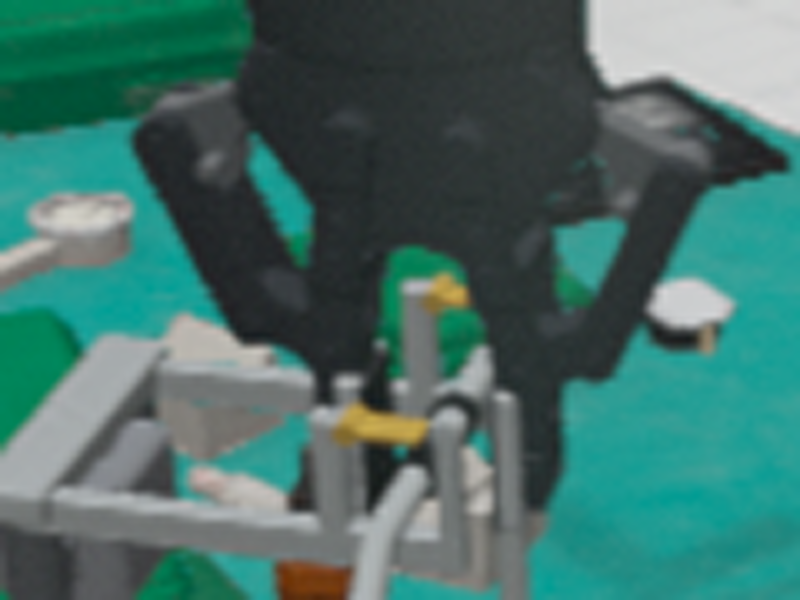

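apply_moves:
  series: "0 0 0 -0.003 0 0 0.35; 0 0 0 -0.01 0 0 0.35; 0 0 0 -0.02 0 0 0.35; 0 0 0 -0.035 0 0 0.35; 0 0 0 -0.05 0 0 0.35; 0 0 0 -0.07 0 0 0.35; 0 0 0 -0.09 0 0 0.35; 0 0 0 -0.11 0 0 0.35; 0 0 0 -0.12 0 0 0.35; 0 0 0 -0.12 0 0 0.35; 0 0 0 -0.12 0 0 0.35; 0 0 0 -0.12 0 0 0.35"

```text
clock: 25.08
tcp_pos: [0.5793, -0.0703, 0.3219]
orientation: [1.138, 1.254, -1.14]
contact_force: [-0.9, 0.5, -0.4]
grip_width: 0.0298
```

apply_moves:
  series: "0 0 0 0 0 0 0.35; 0 0 0 0 0 0 0.35; 0 0 0 0 0 0 0.35; 0 0 0 0 0 0 0.35; 0 0 0 0 0 0 0.35; 0 0 0 0 0 0 0.35; 0 0 0 0 0 0 0.35; 0 0 0 0 0 0 0.35; 0 0 0 0 0 0 0.35; 0 0 0 0 0 0 0.35; 0 0 0 0 0 0 0.35; 0 0 0 0 0 0 0.35"

```text
clock: 26.58
tcp_pos: [0.5798, -0.0703, 0.3228]
orientation: [1.139, 1.253, -1.139]
contact_force: [0.1, -0.5, 0.2]
grip_width: 0.0301
```

```bash
python3 - <<'E'
from h import *
from bench import *
o=get_obs();print(o['clock'],o['tcp_pos'],o['contact_force'],o['grip_width']); a=grab_frame('side'); crop(a,'pics/d14.png',180,150,340,270); crop(grab_frame('scene'),'pics/s14.png',240,130,400,250)
for i in range(6): b=grab_frame('side')
print(np.abs(a.astype(int)-b)[180:300,180:320].mean(), np.abs(a.astype(int)-b)[330:440,500:600].mean())
E
```

```text
26.575 [ 0.57976518 -0.07032353  0.32280056] [ 0.10304969 -0.47832118  0.20147173] 0.030109969352870858
pics/d14.png 5.0
pics/s14.png 5.0
1.159345238095238 0.7911515151515152
```

View pics/d14.png

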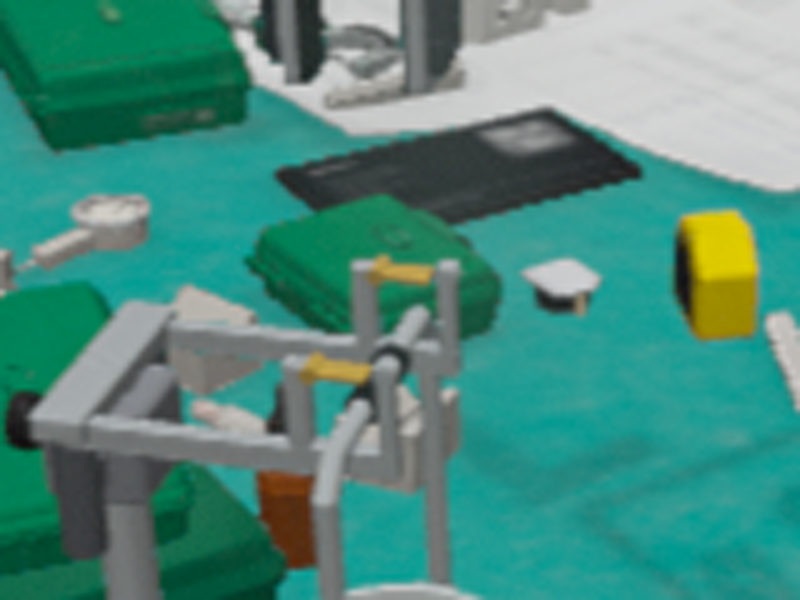

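View pics/s14.png

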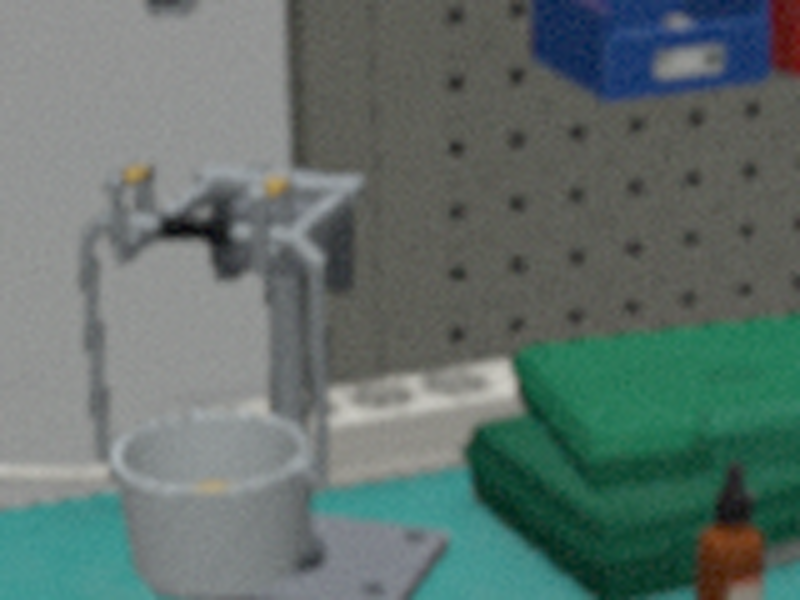

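apply_moves:
  series: "0 0 0 0 0 0 0.35; 0 0 0 0 0 0 0.35; 0 0 0 0 0 0 0.35; 0 0 0 0 0 0 0.35; 0 0 0 0 0 0 0.35; 0 0 0 0 0 0 0.35; 0 0 0 0 0 0 0.35; 0 0 0 0 0 0 0.35; 0 0 0 0 0 0 0.35; 0 0 0 0 0 0 0.35; 0 0 0 0 0 0 0.35; 0 0 0 0 0 0 0.35"

```text
clock: 28.48
tcp_pos: [0.5798, -0.0703, 0.3228]
orientation: [1.139, 1.253, -1.139]
contact_force: [0.5, -0.5, 0.2]
grip_width: 0.0296
```

```bash
python3 - <<'E'
from h import *
from bench import *
F=[cv2.cvtColor(grab_frame('side'),cv2.COLOR_BGR2GRAY).astype(np.float32) for i in range(14)]
g=F[0]
crop(cv2.cvtColor(g.astype(np.uint8),cv2.COLOR_GRAY2BGR),'pics/d15.png',180,190,340,310)
for f in F:
    print(np.round(cv2.phaseCorrelate(g[265:300,235:300].copy(),f[265:300,235:300].copy())[0],2),end=' ')
print(get_obs()['clock'])
E
```

```text
pics/d15.png 5.0
[0. 0.] [-0.02  0.02] [-0.02  0.  ] [-0.  0.] [-0.  0.] [-0.03  0.05] [-0.04  0.02] [-0.04  0.02] [-0.01 -0.03] [-0.01  0.02] [-0.01  0.  ] [-0.03 -0.01] [-0.    0.02] [-0.03  0.02] 29.175
```

View pics/d15.png

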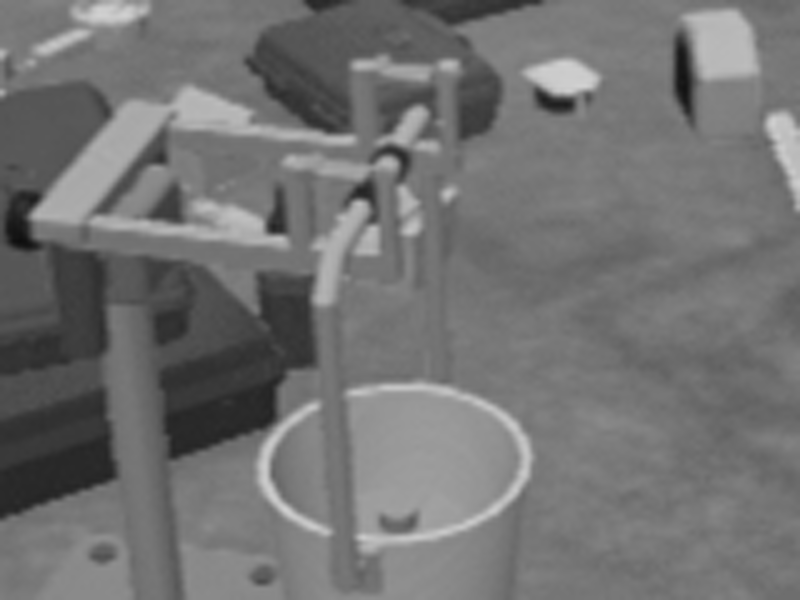

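```bash
python3 -c "
from bench import *
print(hand_in())"
```

```text
the job is handed in; nothing more can be done
None
```

The pail is hanging on the fork by its bail, with both keepers shut above the bar, and I handed the job in at about 29 s of the 64 s allowed. The hand-in gave no verdict, so these are my own readings.

- **Sequence:** I gripped the sleeve and swung the bail upright while the pail stood on the bench. I then carried it to the front of the fork, lowered it through both keepers onto the seat, released it and lifted the hand clear.
- **Load on the balance:** The highest reading was about 9.5 N while the keepers gave way, and about 8 N pressing on the seat. These were read between the small steps, so a short peak in between could have been missed. The limit is 18 N.
- **Seating:** The bar came to rest about 0.222 m above the bench. That agrees within about 3 mm with the fork height I took from the pictures.
- **Keepers and stillness:** The last side and scene pictures show both keepers level above the bar. The pail image shifted by at most 0.05 pixel over 0.7 s. The fingers are about 0.1 m above the bar and touch nothing.
- **Bystanders:** I never touched the bottle, ring or vee block. I did not measure their positions again at the end.
- **Disagreement:** In the pictures, the prong underside stood about 37 mm below the tip tops, against 42 mm from the text. The landing height was therefore taken by feel.

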